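# Raise the webcam stand to its second stop and hold it

## Robot

A 6-joint arm with a two-finger parallel gripper is mounted at the origin on the work surface; the furniture and walls round the work are solid. World frame = base frame: x ahead of the robot, y to its left, z up, the work surface at z = 0. Lengths are in m, angles in rad, forces in N, time in s.
With the tool pointing down it reaches from about 0.325 to 0.9 m from the base axis. Payload 6.1 kg.
Tool frame: the origin (TCP) lies midway between the tips of the shut fingers; the grasp point (between the pads) lies 19 mm behind it; z points along the fingers, y is the line along which they close (so a half turn about z gives the same grasp; the last joint's range is limited). The gripper opens to 85 mm and grips with 20 to 120 N. Pads are 22 mm wide; open, the fingers measure 114 mm over their backs; the gripper's body (76 mm by 85 mm) begins 54 mm behind the grasp point. The pads swing forward as they close: fully open they stand 13 mm farther back than shut.
Start: joints at [0.997, 0.22, 1.526, -0, 1.395, -0.126], TCP at [0.271, 0.563, 0.231] pointing down, gripper open.
Joint ranges: [-2.98, 2.98], [-0.91, 2.08], [0.09, 2.57], [-1.24, 4.39], [0.2, 2.65], [-2.68, 2.68]. Speed limits (rad/s): [2.57, 2.57, 3.01, 3.14, 3.14, 3.14].

## Interface

Orientations are given as [roll, pitch, yaw] about the fixed x, y, z axes, in that order (R = Rz(yaw) Ry(pitch) Rx(roll)).
In Python, from plant import movep, move_l, set_joints, gripper_to, hold, inverse_kinematics, observe, get_image, get_calibration, Unreachable, job_done gives the robot as it stands. Calls block until the motion is done:
- movep(position, orientation): joint-space move of the TCP to a pose.
- move_l(position, feed=0.15, rotation=None, max_force=None): straight line of the TCP; rotation=None keeps the orientation; feed is the mean speed in m/s. With max_force (N) it stops when the force on the tool has changed by that much, and returns True; else False.
- set_joints(angles): joint-space move.
- gripper_to(opening, f_grip=None): finger opening in m; f_grip is the grip in N (None keeps the last); returns when the fingers have stopped.
- hold(seconds).
- inverse_kinematics(position, orientation): joint angles nearest the present ones, or None.
- observe(): the state.
- get_image(name): name is "scene" or "top" or "wrist"; returns (picture, depth): 480x640x3 uint8, red, green, blue; 480x640 float32, m along the optical axis (not along the pixel's ray), 0 where there is no reading.
- get_calibration(name): a dict with "intrinsics" (3x3 intrinsics, pixels), "world_from_camera" (4x4, takes a point from camera to world coordinates). Camera axes: x right, y down, z forward; pixel columns grow to the right and rows downward; lengths in m; the calibration is good to about 2 mm. The wrist camera is an equidistant fisheye: a pixel r from the principal point sees the ray r / f radians off the axis. A picture is of the moment at which its call begins: read the wrist's pose just before it. get_calibration takes no time and is no camera call; for the wrist camera it gives the pose at the moment of the call.
A pose or a line that the arm cannot do raises Unreachable and nothing moves.
- job_done(): hands the job in; it is judged then, once.
The state is a dict: "time_s": time; "q": joint angles; "joint_velocities": joint speeds; "joint_torque": joint torques, N m; "eef_pos": TCP position; "tcp_rot": TCP orientation; "ft_force": force on the tool from outside, world axes, zero at the start; "torque": the same for the moment, N m; "opening": finger opening in m; "grasp_force": force on a finger pad.
Only numpy, scipy, OpenCV 4.12 (cv2) and the standard library are available. Lean on these libraries where they do the work, as an engineer would, in place of code of your own. Each camera call takes 0.05 s, during which the arm holds its last target. There are 200 camera calls.

## Task

Raise the webcam for a recording of the desk: squeeze the release button in the side of the grip block of the webcam's telescoping stand, and with the button kept squeezed draw the post up from home, past its first stop, to the second stop. Finish while still holding it there, at rest with the button squeezed in, so that your grip and not the catch carries the webcam. Leave the microphone's stand, which works alike, and the eraser, marker and small carton beside them alone.

Things in the scene. Friction and masses are not known exactly. Their poses are not given: they have to be found in the camera images.
- cam_stand: the webcam's telescoping stand. Origin: centre of the underside of its round foot (110 mm across, 14 mm high, fixed to the desk); z up. A square tube (24 mm, collar 29 mm) stands on it, ending 150 mm above the desk; a post slides straight up out of it and carries a grip block, open from above, with the release button in its +y face
- cam_grip (a point): centre of the grip block, straight above the foot's centre, 180 mm above the desk at home; rises with the post; axes as the stand's. Grey block 26 (x) x 30 (y) x 44 mm (z). Come straight down and close along the stand's y: that squeezes the button between the pads; closing along x does not
- cam_lens (a point): front of the webcam's lens, 64.5 mm to the -x side of the grip centre. The webcam, a black rounded bar 74 mm wide (y), 26 deep, 28 high, is carried by a bracket on the -x side of the block (35 to 61 mm from the grip centre; its top 10 mm lower than the block's) and rises with it
- cam_button_face (a point): centre of the outer face of the black ribbed release button, 19 (x) x 30 mm (z). It stands 8 mm out of the block's +y face when out, 1 mm when squeezed: block and button are 38 mm wide, 31 mm squeezed. The block's -y face is plain with a thin dark pad
- cam_button (a joint): release button: 0 out, 0.007 m fully squeezed (about 4 N; springs back when let go). From 0.005 m on the catch is clear. A grip of 15 to 30 N suits
- cam_mast (a joint): height of the webcam's post above home: 0 home, 0.045 m first stop, 0.090 m second stop, solid end of travel at 0.092 m. With the button out a catch locks the post at home and at either stop (the three dark slots of the tube); with it squeezed the post slides, its weight and a return spring pull it down with about 5 to 6 N, and it drops to the next stop below if let go
- mic_stand: the microphone's stand, to be left alone: same foot, tube, post, block and button as the webcam's, but it carries an upright microphone, a 26 mm stem with a 40 mm metal ball on top (120 to 202 mm above the desk), centred 50 mm to its -x side. Origin: centre of the foot's underside; z up
- mic_mast (a joint): height of the microphone stand's post above home (m); stays 0
- eraser: eraser in a grey sleeve, 21 x 44 x 13 mm, origin at the centre of its underside; a bystander to leave where it is
- staple_box: small grey carton, 38 x 60 x 22 mm, origin at the centre of its underside; a bystander to leave where it is
- marker: dark felt marker lying down, 20 x 135 x 18 mm, origin at the centre of its underside; a bystander to leave where it is

How it is judged:
On the way, in this order (a step that is already met when the one before it is completed fails the run):
1. the webcam stand's button is squeezed in while the post is still home (value of joint cam_button above 0.0055 m and value of joint cam_mast below 0.006 m), for 0.1 s.
2. the post is drawn past the first stop with the button squeezed (value of joint cam_mast above 0.052 m and value of joint cam_button above 0.0052 m), for 0.02 s.
At the end, for the whole second after the job is handed in: the webcam stand's post is at its second stop (within 4.5 mm below it or up against the end of travel) and at rest, held by the fingers with the button squeezed in past the catch (more than 5.2 mm); the microphone's post is home and the eraser, marker and carton are where they were (within 25 mm) (value of joint cam_mast between 0.0855 and 0.096 m and value of joint cam_button above 0.0052 m and velocity of joint cam_mast between -0.01 and 0.01 m/s and contact force between the fingers and cam_stand above 3 N and value of joint mic_mast below 0.004 m and distance of each of eraser, staple_box, marker from where it was at the start of the episode below 0.025 m); the arm keeps its last pose, push and grip.
It fails at once if the microphone's stand is raised or pushed hard (value of joint mic_mast above 0.006 m or contact force between any of the arm, the fingers and mic_stand above 8 N).
It fails at once if the eraser, marker or carton is displaced by more than 25 mm (distance of any of eraser, staple_box, marker from where it was at the start of the episode above 0.025 m).
It also fails if it takes over 35 s, if anything falls off the work surface, if the arm or the gripper's body presses on something with over 40 N, if the wrist force passes 120 N, or if a joint passes its speed limit or range.

## Working session

There is one attempt and no reset: what is moved stays moved. The work goes in short steps, each a Python script; the robot and the scene stay as the last script left them, time stands still between calls to the robot, and variables do not carry over. Pictures are saved under pics/ and viewed, at most 10 in all, crops included, and the job is handed in when it is done.

```bash
mkdir -p pics
python3 - <<'E'
from plant import *
import cv2,numpy as np
for n in("scene","top"):
    im,d=get_image(n); np.savez(f"pics/{n}.npz",im=im,d=d,**get_calibration(n)); cv2.imwrite(f"pics/{n}.png",im[:,:,::-1])
    c=get_calibration(n);print(n,c["intrinsics"],c["world_from_camera"],(d>0).mean())
print(observe())
E
```

```text
scene [[433.53563547   0.         315.61170444]
 [  0.         433.53563547 239.71451054]
 [  0.           0.           1.        ]] [[-0.54172442 -0.52659548  0.65515788 -0.06596243]
 [-0.84054828  0.33600464 -0.42494643  0.17568183]
 [ 0.00363878 -0.78089569 -0.62465085  0.66978906]
 [ 0.          0.          0.          1.        ]] 0.8558984375
top [[568.30627404   0.         316.90054852]
 [  0.         568.30627404 240.9852376 ]
 [  0.           0.           1.        ]] [[-0.28665285 -0.829888    0.47866069 -0.103706  ]
 [-0.95803313  0.2474581  -0.14469627 -0.00760481]
 [ 0.00163323 -0.5000504  -0.86599476  1.18065753]
 [ 0.          0.          0.          1.        ]] 0.8784440104166666
{'time_s': 0.1, 'q': array([ 9.96883325e-01,  2.21138378e-01,  1.52753615e+00, -6.38765790e-06,
        1.39470683e+00, -1.26093082e-01]), 'joint_velocities': array([-1.25155347e-03, -1.39328030e-03, -1.51719509e-03,  4.58310664e-04,
       -7.79235277e-04, -6.87070300e-05]), 'joint_torque': array([ 1.29209569e-03, -4.98241782e+01, -3.90549695e+01, -1.33749636e-04,
        5.69924014e-03,  1.63189117e-05]), 'eef_pos': array([0.27031864, 0.56289253, 0.23029327]), 'tcp_rot': array([-3.13981737e+00, -2.18708126e-04,  2.69377366e+00]), 'ft_force': array([ 0.24641356,  0.63700105, -0.82060195]), 'torque': array([0.02732434, 0.00535283, 0.01069404]), 'grasp_force': 0.0, 'opening': 0.08550356403276968}
```

View pics/scene.png

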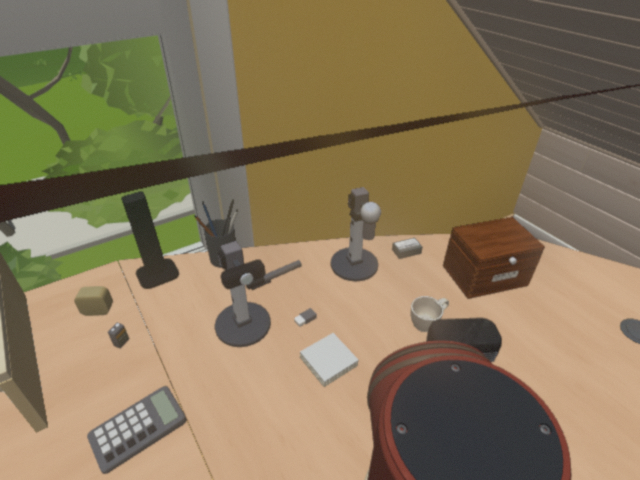

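View pics/top.png

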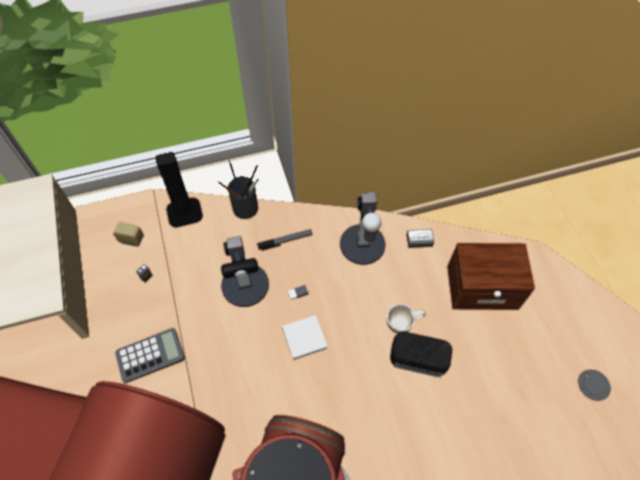

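The top view shows the webcam stand: foot at (245,285), block top at (235,243) and webcam bar at (239,267). The mic stand's foot is at (362,244). The marker is at (285,239), the eraser at (299,292) and the carton at (420,237). Next I'll measure from depth and the foot ellipse.

```bash
cat > h.py <<'E'
import numpy as np,cv2
def cloud(n):
    f=np.load(f"pics/{n}.npz");d=f["d"];K=f["intrinsics"];T=f["world_from_camera"]
    v,u=np.mgrid[:480,:640]
    p=np.stack([(u-K[0,2])/K[0,0]*d,(v-K[1,2])/K[1,1]*d,d],-1)@T[:3,:3].T+T[:3,3]
    p[d==0]=np.nan
    return f["im"],p,K,T
def onplane(uv,K,T,z):
    r=np.c_[(np.array(uv,float)-K[[0,1],[2,2]])/K[0,0],np.ones(len(uv))]@T[:3,:3].T
    return T[:3,3]+r*((z-T[2,3])/r[:,2])[:,None]
E
python3 - <<'E'
from h import *
for n,boxes in(("top",{"cam":(215,225,275,310),"mic":(335,190,390,268)}),("scene",{"cam":(210,235,275,345),"mic":(325,185,385,280)})):
    im,p,K,T=cloud(n); g=im.mean(2)
    for k,(a,b,c,e) in boxes.items():
        P=p[b:e,a:c].reshape(-1,3);G=g[b:e,a:c].reshape(-1);C=im[b:e,a:c].reshape(-1,3)
        f=(P[:,2]>.007)&(P[:,2]<.02)
        h=cv2.convexHull((P[f][:,:2]*1000).astype(np.float32)); cc,r=cv2.minEnclosingCircle(h);
        print(n,k,"foot",cc,r,f.sum())
        near=np.hypot(*(P[:,:2]-np.array(cc)/1000).T)<.08
        t=(P[:,2]>.194)&(P[:,2]<.21)&near
        print(" top z>.194",t.sum(),P[t].mean(0),"rect",cv2.minAreaRect((P[t][:,:2]*1000).astype(np.float32)))
        if k=="cam":
            w=(P[:,2]>.184)&(P[:,2]<.193)&near&(G<45)
            print(" cam bar top",w.sum(),P[w].mean(0),cv2.minAreaRect((P[w][:,:2]*1000).astype(np.float32)))
            w=(P[:,2]>.15)&(P[:,2]<.2)&near&(G<50)
            print(" cam bar all",w.sum(),P[w].mean(0),cv2.minAreaRect((P[w][:,:2]*1000).astype(np.float32)))
    s=im[boxes["cam"][1]-10:boxes["cam"][3],boxes["cam"][0]-10:boxes["cam"][2]+60]
    cv2.imwrite(f"pics/c_{n}.png",cv2.resize(s[:,:,::-1],None,fx=4.5,fy=4.5,interpolation=2))
E
python3 -c "
import cv2,numpy as np
a=cv2.imread('pics/c_top.png');b=cv2.imread('pics/c_scene.png')
h=max(len(a),len(b));o=np.zeros((h,a.shape[1]+b.shape[1],3),np.uint8);o[:len(a),:a.shape[1]]=a;o[:len(b),a.shape[1]:]=b
s=min(800/o.shape[1],600/h);print(s);cv2.imwrite('pics/c.png',cv2.resize(o,None,fx=s,fy=s))"
```

```text
top cam foot (536.6671752929688, -11.535648345947266) 115.31822967529297 1255
 top z>.194 219 [ 0.48245638 -0.01085445  0.20078288] rect ((483.26251220703125, -9.296464920043945), (37.436317443847656, 29.149246215820312), 88.73417663574219)
 cam bar top 7 [0.47605991 0.00455819 0.18907699] ((475.24884033203125, 4.761754035949707), (9.30483341217041, 3.6686878204345703), 22.709468841552734)
 cam bar all 79 [ 0.47385112 -0.00744739  0.175976  ] ((474.678955078125, -7.535320281982422), (33.641902923583984, 12.460580825805664), 66.8819580078125)
top mic foot (523.105224609375, -307.017822265625) 90.04703521728516 1072
 top z>.194 346 [ 0.48470731 -0.29763291  0.2001929 ] rect ((483.78216552734375, -295.6828918457031), (38.369239807128906, 78.58495330810547), 81.0280990600586)
scene cam foot (562.3745727539062, -19.61961555480957) 130.85255432128906 1773
 top z>.194 114 [ 0.49106827 -0.00834487  0.20070664] rect ((491.39581298828125, -7.888587951660156), (35.528785705566406, 15.77001953125), 83.28604888916016)
 cam bar top 0 [nan nan nan] ((0.0, 0.0), (0.0, 0.0), 0.0)
 cam bar all 0 [nan nan nan] ((0.0, 0.0), (0.0, 0.0), 0.0)
scene mic foot (510.24578857421875, -302.7842102050781) 55.65190505981445 1000
 top z>.194 275 [ 0.48721301 -0.2961279   0.19909531] rect ((485.1291809082031, -294.32708740234375), (36.8800048828125, 78.78197479248047), 80.53553771972656)
0.6705783738474435<stdin>:14: RuntimeWarning: Mean of empty slice.
  ret = um.true_divide(
<stdin>:16: RuntimeWarning: Mean of empty slice.
```

View pics/c.png

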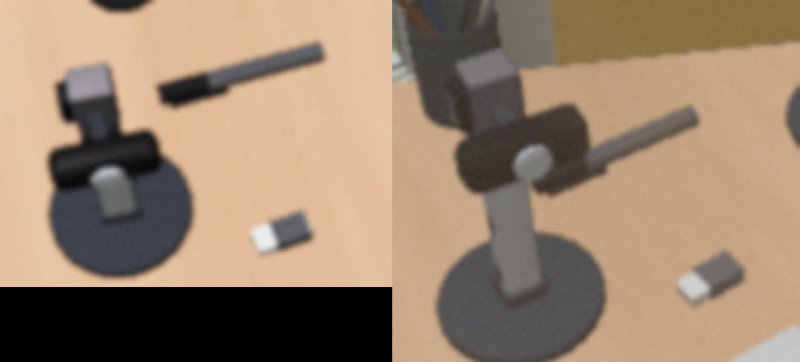

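The crop shows the black button on the block's left side (world +y) at about crop (68,100). The grey block top is at crop (90,83) and the bar is in front, on the robot's side. I'll refine position and yaw using masks and rays.

Run:
```python
from h import *
S=cv2.resize
for n,bt,ft,bb in(("top",(225,232,250,256),(200,225,280,315),(215,252,265,282)),("scene",(215,238,250,268),(200,290,285,355),(215,255,272,292))):
    im,p,K,T=cloud(n); 
    def sub(b): return np.s_[b[1]:b[3],b[0]:b[2]]
    # block top: light grey patch at the right depth
    s=sub(bt);P=p[s];g=im[s].astype(int)
    m=(np.abs(P[...,2]-.201)<.006)&(g.mean(2)>85)
    v,u=np.nonzero(m);uv=np.c_[u+bt[0],v+bt[1]]
    W=onplane(uv,K,T,.202)[:,:2]*1000
    print(n,"blocktop",m.sum(),W.mean(0),cv2.minAreaRect(W.astype(np.float32)))
    # foot: dark + near plane
    s=sub(ft);P=p[s];g=im[s].astype(int)
    m=((g.max(2)<100)&(P[...,2]<.05)&(P[...,2]>.003)).astype(np.uint8)
    k,l,st,c=cv2.connectedComponentsWithStats(m);i=1+st[1:,4].argmax()
    ct=max(cv2.findContours((l==i).astype(np.uint8),0,1)[0],key=len).reshape(-1,2)+np.array(ft[:2])
    W=onplane(ct,K,T,.012)[:,:2]*1000
    h=cv2.convexHull(W.astype(np.float32)).reshape(-1,2)
    print("  foot circ",cv2.minEnclosingCircle(h),"ell",cv2.fitEllipse(h))
    # bar: dark at height
    s=sub(bb);P=p[s];g=im[s].astype(int)
    m=(g.max(2)<60)&(P[...,2]>.12)&(P[...,2]<.2)
    v,u=np.nonzero(m);W=onplane(np.c_[u+bb[0],v+bb[1]],K,T,.178)[:,:2]*1000
    print("  bar",m.sum(),W.mean(0),cv2.minAreaRect(W.astype(np.float32)))
    w,V=np.linalg.eigh(np.cov(W.T)); print("  axis deg",np.degrees(np.arctan2(V[1,1],V[0,1])),np.sqrt(w))
```

```text
top blocktop 177 [483.17341365 -12.65487975] ((483.2606201171875, -12.554731369018555), (30.509077072143555, 26.794694900512695), 86.68876647949219)
  foot circ ((479.9007263183594, -12.871335983276367), 53.20096969604492) ell ((480.63775634765625, -12.798460960388184), (103.85328674316406, 107.42371368408203), 91.59437561035156)
  bar 492 [441.19924018 -10.20236259] ((448.8683166503906, -11.203510284423828), (68.95573425292969, 56.616119384765625), 86.82553100585938)
  axis deg 82.24483879820369 [12.91288811 19.10942051]
scene blocktop 180 [484.41185292 -10.60659931] ((483.68408203125, -10.343254089355469), (29.940500259399414, 29.085769653320312), 84.66293334960938)
  foot circ ((480.6775207519531, -10.402800559997559), 54.717742919921875) ell ((481.1670837402344, -9.90160083770752), (104.68871307373047, 109.30599212646484), 69.96237182617188)
  bar 165 [446.85235003   5.11511254] ((452.2261047363281, 8.169525146484375), (89.91828918457031, 53.547000885009766), 24.505619049072266)
  axis deg -179.0346325691671 [13.9520555  25.26103021]
```

Run:
```python
from plant import *
from h import *
im,p,K,T=cloud("scene")
for b,nm in(((125,190,180,285),"tower"),((195,200,240,265),"cup"),((0,255,45,425),"monitor")):
    P=p[b[1]:b[3],b[0]:b[2]].reshape(-1,3);P=P[(P[:,2]>.05)&(P[:,0]<1)];print(nm,np.nanpercentile(P,[2,50,98],axis=0).round(3).tolist())
for y in(-3.5,176.5):
  for z in(.36,.161,.252): print(y,z,inverse_kinematics([.482,-.012,z],[np.pi,0,np.radians(y)]))
move_l([.2703,.5629,.36]); movep([.482,-.012,.36],[np.pi,0,np.radians(176.5)])
hold(.3); c=get_calibration("wrist"); im,d=get_image("wrist"); np.savez("pics/wrist.npz",im=im,d=d,**c); cv2.imwrite("pics/wrist.png",im[:,:,::-1])
s=observe();print(s["time_s"],s["eef_pos"],s["tcp_rot"],s["ft_force"]);print(c)
```

```text
tower [[0.71, 0.066, 0.054], [0.719, 0.087, 0.137], [0.748, 0.108, 0.199]]
cup [[0.472, -0.098, 0.055], [0.669, -0.042, 0.101], [0.727, 0.01, 0.203]]
monitor [[0.462, 0.341, 0.053], [0.542, 0.341, 0.105], [0.787, 0.357, 0.154]]
-3.5 0.36 [-1.88641981e-01 -1.80912508e-01  1.69647274e+00 -4.44089210e-16
  1.62603242e+00  1.44324087e+00]
-3.5 0.161 [-1.88641981e-01 -6.19601853e-02  1.96267508e+00 -4.44089210e-16
  1.24087776e+00  1.44324087e+00]
-3.5 0.252 [-1.88641981e-01 -1.42047591e-01  1.86096242e+00 -4.44089210e-16
  1.42267782e+00  1.44324087e+00]
176.5 0.36 [-0.18864198 -0.18091251  1.69647274  0.          1.62603242 -1.69835178]
176.5 0.161 [-0.18864198 -0.06196019  1.96267508  0.          1.24087776 -1.69835178]
176.5 0.252 [-0.18864198 -0.14204759  1.86096242  0.          1.42267782 -1.69835178]
3.65 [ 0.48205323 -0.01172633  0.35999863] [3.14158608e+00 8.21909016e-06 3.08100836e+00] [0.41897943 0.79473744 0.54139466]
{'intrinsics': array([[371.64829954,   0.        , 319.65362929],
       [  0.        , 371.64829954, 242.84855615],
       [  0.        ,   0.        ,   1.        ]]), 'world_from_camera': array([[ 5.98707544e-02,  9.44106805e-01,  3.24157112e-01,
         3.98188651e-01],
       [ 9.98206070e-01, -5.67453643e-02, -1.90946478e-02,
        -6.96011011e-03],
       [ 3.67026535e-04,  3.24718808e-01, -9.45810531e-01,
         5.03340713e-01],
       [ 0.00000000e+00,  0.00000000e+00,  0.00000000e+00,
         1.00000000e+00]])}
```

View pics/wrist.png

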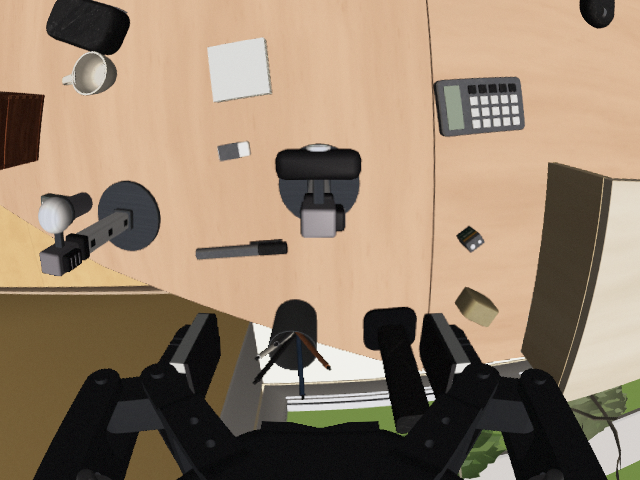

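The wrist view shows the block top at (319,222), the button to its right at (341,218) and the bar at (276–361,164), nearly level. I'll refine the pose with fisheye rays.

Run:
```python
from h import *
f=np.load("pics/wrist.npz");im=f["im"].astype(int);K=f["intrinsics"];T=f["world_from_camera"]
def rays(uv,z):
    q=cv2.fisheye.undistortPoints(np.array(uv,float).reshape(-1,1,2),K,np.zeros(4)).reshape(-1,2)
    r=np.c_[q,np.ones(len(q))]@T[:3,:3].T
    return ((T[:3,3]+r*((z-T[2,3])/r[:,2])[:,None])[:,:2]*1000).astype(np.float32)
def comp(m,seed,o):
    k,l,st,c=cv2.connectedComponentsWithStats(m.astype(np.uint8)); v,u=np.nonzero(l==l[seed[1]-o[1],seed[0]-o[0]]); return np.c_[u+o[0],v+o[1]]
g=im[195:250,290:355]; print("row222 grey",im[222,296:352:2].mean(1).astype(int),"col319",im[200:242:2,319].mean(1).astype(int))
m=(g.mean(2)>110)&(np.ptp(g,axis=2)<25)
uv=comp(m,(319,222),(290,195)); W=rays(uv,.202); print("block",len(uv),uv.min(0),uv.max(0),W.mean(0),cv2.minAreaRect(W))
g=im[140:185,265:375]; uv=comp(g.max(2)<50,(300,165),(265,140)); 
# bar: middle rows only, left/right halves centreline
cols=np.array([(u,uv[uv[:,0]==u][:,1].min(),) for u in list(range(282,304))+list(range(334,356))])
W=rays(uv,.18);print("bar",uv.min(0),uv.max(0),cv2.minAreaRect(W))
W=rays(cols,.185);print("front edge yaw",np.degrees(np.polyfit(W[:,1],W[:,0],1)[0])*-1)
```

```text
row222 grey [183 184 110 102 149 154 155 155 156 159 160 162 163 163 164 165 165 167
 169 134  50  51  51  46  40 183 186 186] col319 [ 58  60  43  40  44 111 160 164 163 164 162 163 161 161 161 158 155 157
 142 186 186]
block 885 [302 210] [335 237] [484.26456  -13.079971] ((484.31591796875, -12.877245903015137), (27.840757369995117, 23.714630126953125), 86.56565856933594)
bar [276 148] [360 184] ((438.37420654296875, -10.722099304199219), (73.59877014160156, 31.872509002685547), 86.54886627197266)
front edge yaw -2.7931192208641873
```

Run:
```python
from plant import *
import cv2,numpy as np
def st(t):
    s=observe();print(t,round(s["time_s"],2),s["eef_pos"].round(4),s["ft_force"].round(1),"open",round(s["opening"],4),"gf",round(s["grasp_force"],1))
move_l([.4835,-.0118,.26]); print(move_l([.4835,-.0118,.158],feed=.08,max_force=10)); st("down")
gripper_to(.026,f_grip=25); hold(.4); st("gripped")
im,d=get_image("wrist"); cv2.imwrite("pics/w2.png",im[:,:,::-1])
```

```text
False
down 5.89 [ 0.484  -0.0119  0.1586] [ 0.  -0.3 -0.8] open 0.0854 gf 0.0
gripped 6.84 [ 0.4836 -0.013   0.1586] [-1.3 -5.7  3.2] open 0.0298 gf 29.0
```

View pics/w2.png

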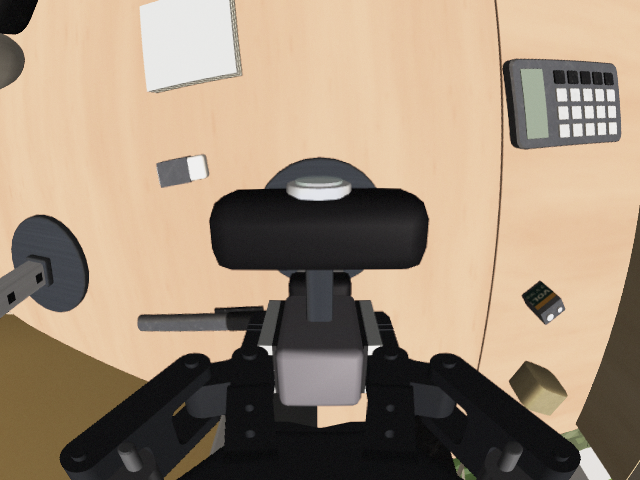

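The wrist view shows the block at (319,350) squarely between the pads. The opening is 29.8 mm, so the button is fully squeezed. Now the lift, with a guarded creep to the end stop to confirm there was no slip.

Run:
```python
from plant import *
import cv2,numpy as np
def st(t):
    s=observe();print(t,round(s["time_s"],2),s["eef_pos"].round(4),s["ft_force"].round(1),"open",round(s["opening"],4),"gf",round(s["grasp_force"],1))
x=[.4835,-.0118]
print(move_l(x+[.168],feed=.03,max_force=25)); st("10mm")
print(move_l(x+[.246],feed=.05,max_force=25)); st("88mm")
hold(.3); st("88mm")
print(move_l(x+[.254],feed=.01,max_force=8)); st("stop")
hold(.5); st("stop")
im,d=get_image("wrist"); cv2.imwrite("pics/w3.png",im[:,:,::-1])
im,d=get_image("scene"); np.savez("pics/scene2.npz",im=im,d=d,**get_calibration("scene"))
cv2.imwrite("pics/s3.png",im[:,:,::-1])
```

```text
False
10mm 7.38 [ 0.4836 -0.013   0.1675] [ 2.4 -6.  -3.3] open 0.0299 gf 28.1
False
88mm 9.08 [ 0.4836 -0.013   0.2451] [ 3.  -6.5 -4.9] open 0.0298 gf 28.1
88mm 9.38 [ 0.4835 -0.013   0.2451] [ 3.4 -5.7 -5.6] open 0.0293 gf 28.1
True
stop 10.01 [ 0.4835 -0.013   0.2498] [ 4.3 -1.6 -7. ] open 0.0293 gf 28.1
stop 10.51 [ 0.4835 -0.013   0.2494] [ 4.4 -2.5 -5.8] open 0.0295 gf 28.1
```

View pics/w3.png

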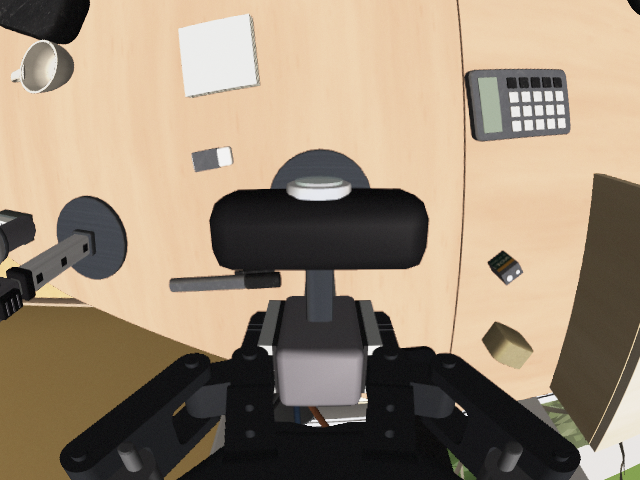

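View pics/s3.png

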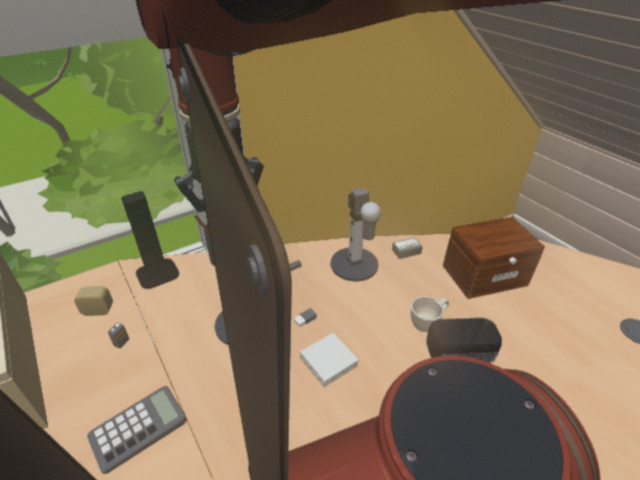

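The bar is at rows 188–270 in the gripper frame, the same as before the lift, so nothing slipped. The post is up 90.8 mm and at rest.

```bash
python3 -c "
from plant import *
hold(.5);s=observe();print(s['time_s'],s['eef_pos'],s['opening'],s['grasp_force']);print(job_done())"
```

```text
11.1083 [ 0.48352263 -0.01301039  0.24938119] 0.03010523199733917 28.102327287197113
the job is handed in; nothing more can be done
None
```

I handed the job in with the webcam post drawn up about 91 mm, at its second stop, and held at rest in a 28 N grip with the button squeezed; no verdict was returned.

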